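Refit the drive cover and switch the isolator on

ROBOT

A 7-joint arm with a two-finger parallel gripper is mounted at the origin on a cart in front of the work surface, level with it; the furniture and walls round the work are solid. World frame = base frame: x ahead of the robot, y to its left, z up, the work surface at z = 0. Lengths are in mm, angles in rad, forces in N, time in s.
With the tool pointing down it reaches from about 425 to 825 mm from the base axis. Payload 3.6 kg.
Tool frame: the origin (TCP) lies at the very end of the fingers, on their centre line; the grasp point (between the pads) lies 19 mm behind it (bot.tcp_to_grasp is the distance from the TCP to the grasp point, in mm); z points along the fingers, y is the direction in which the jaws open and shut (so a half turn about z gives the same grasp; the last joint's range is limited). The gripper opens to 93 mm and grips with 3 to 60 N. Pads are 15 mm wide; open, the fingers measure 128 mm over their backs; the gripper's body (75 mm by 188 mm) begins 65 mm behind the grasp point.
Start: joints at [-1.296, 0.615, -0.013, 1.423, 0.008, 1.103, -0.04], TCP at [193.172, 620.602, 218.64] pointing down, gripper open.
Joint ranges: [-3.12, 3.12], [-0.3, 2.06], [-1.34, 1.32], [0.26, 2.42], [-1.36, 4.5], [0.01, 1.98], [-2.84, 2.84]. Speed limits (rad/s): [2.79, 2.79, 3.14, 3.14, 3.14, 3.14, 3.14].

INTERFACE

Orientations are given as a 3x3 rotation matrix whose columns are the frame's x, y, z axes.
In Python, from cell import sense, get_image, order, spotter, bot gives the robot as it stands. The module is installed in compiled form; this text tells all that it offers.
- The arm moves only by the tool move_arm, never from a script. Its argument "deltas" is a list of rows, each a list of 3 entries, a list of its own where there are three numbers: the turn, a rotation vector about the tool's x, y, z in degrees, then the shift along the tool's x, y, z in cm, then the closure, from 0 (fully open) to 1 (shut). A call has exactly 10 rows; each row shifts and turns the pose as measured when the row begins, along the tool's axes as they then stand; what a row does not reach is not made up. A row lasts 1/8 s, in which the tool goes at most 62.5 mm and 10.7 degrees, less where a joint would pass 70% of its speed; a pose out of reach is approached as far as the arm can. A call is refused whole if a number of a shift passes 6.25 or a number of a turn 10.7, either way. A call with a gripper value outside its range is refused whole. The fingers move at their own pace and stop on an object; "newtons" is the grip in N (left out, the last holds). Time passes only in rows, so rows that do not move let the fingers close, or fill a call up. It gives the time, the measured TCP pose, the force and the opening at its end, in the units of the state.
- sense(): the state, without advancing time (a new reading comes with each control period).
- get_image(name): name is "side" or "top" or "wrist"; returns a dict with "image" (480x640x3 uint8, blue, green, red), "range_z" (480x640 float32, mm along the optical axis (not along the pixel's ray), 0 where there is no reading), "K" (3x3 intrinsics, pixels), "distortion" ([k1, k2, p1, p2, k3] as OpenCV has them; the pictures are not rectified), "R" (3x3) and "t" (3): a world point X has camera coordinates R X + t. Camera axes: x right, y down, z forward; pixel columns grow to the right and rows downward; lengths in mm; the calibration is good to about 2 mm. A picture is of the moment at which its call begins.
- order.job_done(): hands the job in, once; it reports no verdict.
Trained networks look in the newest picture that a camera, given by its name, has taken for a name from the list of things; names that differ only in an ending like _2 or _b are one class to them, and where a whole thing is asked for, a point or a joint stands for the part that bears it (a point fixed in the world has none). Each returns a list of dicts, best first, with "conf" (0 to 1); they miss things now and then, are a little off and sometimes report something else, mostly with a low value. They report only what shows in the picture. A call takes as long as a camera call.
- spotter.find_in(camera, thing): "bbox" ([centre column, centre row, width, height] as shares, 0 to 1, of the picture: columns of its width, rows of its height, round what is visible of it).
The state is a dict: "clock": time; "joint_pos": joint angles; "dq": joint speeds; "tau": joint torques, N m; "ee_pos": TCP position; "eef_rot": TCP orientation; "ft_force": force on the tool from outside, world axes, zero at the start; "wrist_torque": the same for the moment, N m; "width": finger opening in mm.
Only numpy, scipy, OpenCV 4.12 (cv2) and the standard library are available. Lean on these libraries where they do the work, as an engineer would, in place of code of your own. Each camera call takes 0.05 s, during which the arm holds its last target. There are 200 camera calls.

TASK

Put the cover plate back on the bench drive: lower it, without dropping it, over the upright shaft with its yellow ear over the brass locating pin, until it sits flat and fully home. Then throw the red isolator lever from its white side over to its green side to switch the drive on. Leave the other things on the bench where they are.

Things in the scene. Friction and masses are not known exactly. Their poses are not given: they have to be found in the camera images.
- cover: Loose aluminium cover plate, about 0.35 kg, lying flat on the bench the right way up: disc 84 mm across and 10 mm thick, with a yellow ear 36 mm wide reaching to 77 mm from the bore axis on the -x side. A through bore of 23 mm runs up the z axis. A rectangular hub stands on the disc around the bore, 48 mm along x and 40 mm along y, from 10 to 40 mm above the underside; grip its flat sides. Origin: bore axis at the underside; z up.
- cover_hub (a point): Point on the bore axis of the cover 32 mm above its underside (22 mm above the disc, 8 mm below the hub's top), a good height to grip the hub across its 40 mm width (along the cover's y).
- cover_slot (a point): Centre of the pin slot through the yellow ear, at the underside, 57 mm from the bore axis along the cover's -x; the slot is 16 mm long along x and 13 mm wide.
- drive: Green bench drive, fixed to the bench, foot 150 (x) by 110 (y) mm, round steel seat on top. Origin: centre of its foot; z up. The shaft stands 20 mm to its +x, the pin 37 mm to its -x.
- drive_seat (a point): Point on the shaft axis at the flat top of the seat (84 mm across), 50 mm above the bench, where the cover's origin belongs. The steel shaft, 20 mm thick, rises 47 mm above it; its last 7 mm taper to 12 mm. Axes as the drive: with the cover home its x axis points the same way as this one.
- drive_pin (a point): Axis of the brass locating pin at the height of the seat, 57 mm from the shaft along the drive's -x. The pin is 10 mm thick and rises 20 mm above the seat; its last 5 mm taper to 4 mm.
- isolator_box: Grey isolator box, fixed to the bench, foot 100 (x) by 80 (y) mm, 50 mm high. Origin: centre of the foot. On its top a white strip marks the off side (-x), a green strip the on side (+x).
- isolator_pivot (a point): Axis of the isolator lever, 56 mm above the bench over the middle of the box; the lever swings about the box's y axis.
- isolator_tip (a point): Free end of the isolator lever, 85 mm from its pivot; the lever is a 10 mm rod whose outer 40 mm is a round red grip 18 mm thick. It moves with the lever.
- isolator (a joint): Angle of the isolator lever: 0 = off, leaning 0.55 rad from upright to the white -x side; 1.1 = on, leaning 0.55 rad to the green +x side. It moves easily (under 2 N at the tip) and, being over-centre, falls to the nearer end once past upright (0.55).
- tape_roll: Bystander: roll of black tape, 64 mm across, 20 mm high. Origin: centre of the underside.
- bearing: Bystander: ball bearing, 52 mm across, 15 mm high, lying flat. Origin: centre of the underside.
- marker: Bystander: black and blue marker pen, 130 mm long (y), 14 mm thick, lying down. Origin: underside, middle.
- hexkey: Bystander: dark hex key, 104 mm long (y) by 34 mm, 8 mm high. Origin: underside, middle.
- oil_can: Bystander: red oil can with a thin bent brass spout, 75 x 113 mm, 166 mm high. Origin: centre of the underside.
- tape_measure: Bystander: yellow tape measure, 67 x 84 mm, 29 mm high. Origin: centre of the underside.

How it is judged:
By the outcome, as a careful person would: the job done as asked, in the order asked, and still so for the second after the job is handed in, with the robot touching nothing.
It also fails if it takes over 54 s, if anything falls off the work surface, if the arm or the gripper's body presses on something with over 40 N, if the wrist force passes 120 N, or if a joint passes its speed limit or range.

## Working session

There is one attempt and no reset: what is moved stays moved. The work goes in short steps, Python scripts to look and compute and a tool call to move; the robot and the scene stay as the last step left them, time stands still between calls to the robot, and variables do not carry over. Pictures are saved under pics/ and viewed, about 8 in all and at most 12, crops included, and the job is handed in when it is done.

Besides the shell and the picture viewer there is one more tool, called after "Emit:" in YAML: its name, and indented under it one key for each argument. move_arm: Moves the arm, as the interface text tells. Its arguments: {"type":"object","properties":{"deltas":{"type":"array"},"newtons":{"type":"number"}},"required":["deltas"]}

```bash
mkdir -p pics
cat > h.py <<'E'
import numpy as np, cv2
from cell import sense,get_image,order,spotter,bot
def cloud(d):
    z=d["range_z"]; h,w=z.shape
    u,v=np.meshgrid(np.arange(w),np.arange(h))
    p=cv2.undistortPoints(np.stack([u,v],-1).reshape(-1,1,2).astype(np.float64),d["K"],np.array(d["distortion"])).reshape(h,w,2)
    c=np.dstack([p[...,0]*z,p[...,1]*z,z])
    X=(c-np.array(d["t"]))@np.array(d["R"])
    X[z==0]=np.nan
    return X
def state():
    s=sense(); print("t",round(s["clock"],2),"p",np.round(s["ee_pos"],1),"F",np.round(s["ft_force"],1),"w",round(s["width"],1)); print(np.round(s["eef_rot"],3)); return s
E
python3 - <<'E'
from h import *
s=state()
for c in("top","side"):
    d=get_image(c); cv2.imwrite(f"pics/{c}0.png",d["image"]); X=cloud(d); np.save(f"{c}0.npy",X)
    for n in("cover","drive","isolator_box","isolator_tip","oil_can"):
        r=spotter.find_in(c,n)
        for q in r[:2]:
            b=np.array(q["bbox"])*[640,480,640,480]; i,j=int(b[1]),int(b[0])
            print(c,n,round(q["conf"],2),np.round(b),np.round(X[min(i,479),min(j,639)]))
E
```

```text
t 0.0 p [193.  619.9 217.5] F [-0.6  0.8  0.1] w 92.7
[[-0.955  0.297 -0.001]
 [ 0.297  0.955 -0.002]
 [-0.    -0.003 -1.   ]]
top cover 0.62 [220. 279.  56.  61.] [509.  43.  40.]
top drive 0.88 [323. 248.  67.  86.] [ 564. -147.   49.]
top drive 0.27 [431. 246.  59.  62.] [ 562. -342.   51.]
top isolator_box 0.97 [430. 246.  58.  61.] [ 562. -340.   51.]
top isolator_tip 0.69 [436. 250.   7.  23.] [ 543. -336.  121.]
top oil_can 0.8 [324. 134.  55.  65.] [ 775. -150.   65.]
side cover 0.96 [276. 241.  46.  42.] [512.  39.  20.]
side drive 0.78 [326. 290.  97.  69.] [ 566. -179.   47.]
side drive 0.41 [227. 366.  24.  48.] [ 375. -269.   -2.]
side isolator_box 0.67 [357. 362.  70.  89.] [nan nan nan]
side isolator_tip 0.96 [343. 339.  34.  42.] [ 545. -353.   99.]
side oil_can 0.92 [429. 254.  62.  67.] [ 779. -148.   64.]
```

View pics/top0.png

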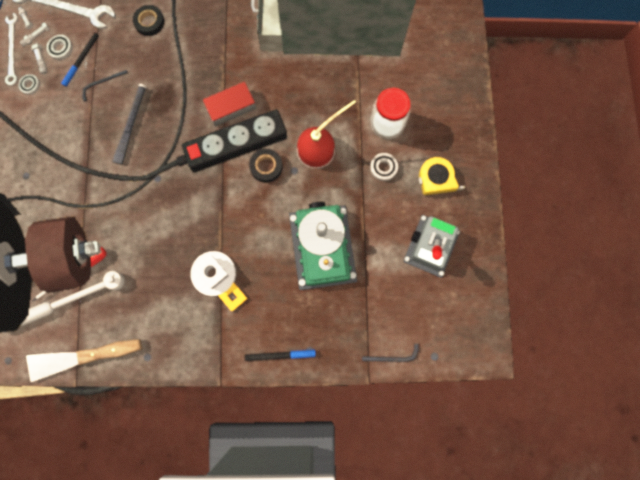

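View pics/side0.png

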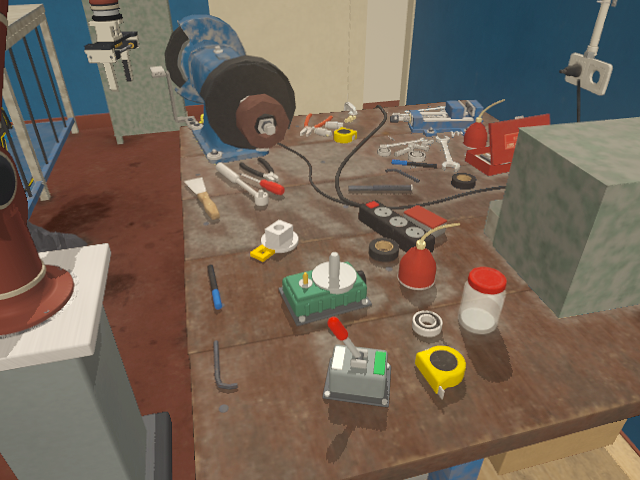

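Run:
```python
from h import *
X=np.load("top0.npy"); S=np.load("side0.npy")
im=cv2.imread("pics/top0.png"); hsv=cv2.cvtColor(im,cv2.COLOR_BGR2HSV)
def reg(x0,x1,y0,y1,z0,z1,P=X):
    return (P[...,0]>x0)&(P[...,0]<x1)&(P[...,1]>y0)&(P[...,1]<y1)&(P[...,2]>z0)&(P[...,2]<z1)
yel=(hsv[...,0]>18)&(hsv[...,0]<34)&(hsv[...,1]>140)
def rep(n,m,P=X): 
    p=P[m]; print(n,len(p), np.round(np.mean(p,0),1),np.round(p.min(0)),np.round(p.max(0)))
rep("hub",reg(450,600,-30,120,33,50)); rep("disc+",reg(440,600,-30,120,5,50)); rep("ear",reg(400,600,-30,120,3,30)&yel)
m=reg(450,600,-30,120,33,50).astype(np.uint8); p=X[m>0][:,:2].astype(np.float32); print("hubrect",cv2.minAreaRect(p))
rep("shaft",reg(480,680,-230,-80,85,110)); rep("seat",reg(480,680,-230,-80,47,54)); rep("pin",reg(480,580,-230,-80,60,80))
rep("shaftS",reg(480,680,-230,-80,60,110,S),S); rep("pinS",reg(480,550,-230,-80,55,80,S),S)
sm=reg(480,680,-230,-80,46,54)&(hsv[...,1]<70); rep("seatgrey",sm); print(cv2.minEnclosingCircle(X[sm][:,:2].astype(np.float32)))
rep("box",reg(480,650,-420,-280,45,54)); print(cv2.minAreaRect(X[reg(480,650,-420,-280,40,58)][:,:2].astype(np.float32)))
rep("lever",reg(480,650,-420,-280,95,150)); rep("leverS",reg(480,650,-420,-280,80,150,S),S)
gr=(hsv[...,0]>50)&(hsv[...,0]<75)&(hsv[...,1]>150)&reg(480,650,-420,-280,40,60); rep("green",gr)
for y in range(100,900,100):
    for P,n in((X,"T"),(S,"S")):
        m=reg(-100,1000,y,y+100,60,900,P)
        if m.any(): p=P[m]; print(n,y,len(p),np.round(p.min(0)),np.round(p.max(0)))
```

```text
hub 461 [524.1  60.3  40. ] [495.  31.  33.] [554.  90.  46.]
disc+ 1819 [514.9  51.6  18.1] [445. -30.   5.] [597. 120.  46.]
ear 324 [478.3  22.5   9.1] [455.  -1.   3.] [505.  48.  15.]
hubrect ((524.2794189453125, 60.515010833740234), (49.51609802246094, 39.25701904296875), 40.010921478271484)
shaft 100 [ 591.4 -143.3   94.6] [ 582. -152.   87.] [ 602. -134.  102.]
seat 1825 [ 579.3 -145.3   49.9] [ 504. -188.   47.] [ 639. -103.   54.]
pin 27 [ 535.1 -150.6   66.9] [ 531. -155.   60.] [ 539. -146.   72.]
shaftS 232 [ 583.9 -151.    78.5] [ 531. -158.   60.] [ 601. -139.   97.]
pinS 37 [ 534.6 -154.6   62.4] [ 531. -158.   55.] [ 539. -149.   69.]
seatgrey 1594 [ 586.8 -144.1   50. ] [ 522. -184.   46.] [ 636. -103.   54.]
((578.6405029296875, -145.12806701660156), 57.64579391479492)
box 1023 [ 572.  -352.9   50.5] [ 524. -395.   45.] [ 619. -312.   54.]
((571.2659912109375, -354.4027099609375), (59.73188781738281, 85.30950164794922), 65.95310974121094)
lever 126 [ 539.1 -338.5  121.9] [ 527. -351.  101.] [ 555. -330.  134.]
leverS 353 [ 541.6 -347.   109.9] [ 525. -354.   80.] [ 562. -332.  129.]
green 119 [ 599.2 -367.1   52.7] [ 587. -385.   49.] [ 611. -349.   58.]
S 100 454 [ 79. 100. 388.] [104. 175. 499.]
T 200 4203 [472. 206. 150.] [593. 300. 266.]
S 200 2201 [473. 203. 146.] [592. 300. 262.]
T 300 3461 [410. 300. 100.] [636. 392. 262.]
S 300 4565 [401. 300.  93.] [637. 400. 326.]
S 400 174 [466. 400. 194.] [631. 423. 327.]
S 500 2146 [135. 519.  60.] [499. 600. 440.]
S 600 1500 [155. 600.  60.] [533. 700. 439.]
S 700 399 [212. 700.  67.] [539. 753. 345.]
S 800 3120 [254. 830.  61.] [571. 900. 344.]
```

Emit:
move_arm:
  deltas:
    - [[0, 0, 0], [0, -4.2, -4.5], 0]
    - [[0, 0, 0], [0, -4.2, -4.5], 0]
    - [[0, 0, 0], [0, -4.2, -4.5], 0]
    - [[0, 0, 0], [0, -4.2, -4.5], 0]
    - [[0, 0, 6.6], [-5.5, -0.3, -1], 0]
    - [[0, 0, 6.6], [-5.5, -0.3, 0], 0]
    - [[0, 0, 6.6], [-5.5, -0.3, 0], 0]
    - [[0, 0, 6.6], [-5.5, -0.3, 0], 0]
    - [[0, 0, 6.6], [-5.5, -0.3, 0], 0]
    - [[0, 0, 6.6], [-5.5, -0.3, 0], 0]
  newtons: 30

```text
clock: 1.85
ee_pos: [403.8, 259.8, 413.8]
eef_rot: [[-0.54, 0.842, 0.002], [0.842, 0.54, 0.004], [0.002, 0.003, -1.0]]
ft_force: [0.4, -0.2, -0.1]
width: 93.2
```

Emit:
move_arm:
  deltas:
    - [[0, 0, 6.6], [-5.5, -0.3, 0], 0]
    - [[0, 0, 6.6], [-5.5, -0.3, 0], 0]
    - [[0, 0, 6.6], [-5.5, -0.3, 0], 0]
    - [[0, 0, 6.6], [-5.5, -0.3, 0], 0]
    - [[0, 0, 9.5], [0, 4.5, 0], 0]
    - [[0, 0, 9.5], [0, 0, 4], 0]
    - [[0, 0, 9.5], [0, 0, 4.5], 0]
    - [[0, 0, 9.5], [0, 0, 4.5], 0]
    - [[0, 0, 9.5], [0, 0, 4.5], 0]
    - [[0, 0, 9.5], [0, 0, 4.5], 0]

```text
clock: 3.1
ee_pos: [531.4, 45.2, 193.6]
eef_rot: [[0.81, 0.585, 0.021], [0.585, -0.811, 0.005], [0.02, 0.008, -1.0]]
ft_force: [-0.6, 0.6, 0.4]
width: 93.0
```

Run:
```python
from h import *
s=state(); d=get_image("wrist"); cv2.imwrite("pics/w1.png",d["image"]); X=cloud(d)
hsv=cv2.cvtColor(d["image"],cv2.COLOR_BGR2HSV)
yel=(hsv[...,0]>18)&(hsv[...,0]<34)&(hsv[...,1]>140)
n=(abs(X[...,0]-524)<60)&(abs(X[...,1]-60)<60)
m=n&(X[...,2]>33)&(X[...,2]<48); p=X[m]; print(len(p),p.mean(0)); print(cv2.minAreaRect(p[:,:2].astype(np.float32)))
hub=np.array(cv2.minAreaRect(p[:,:2].astype(np.float32))[0])
m=yel&(X[...,2]<25)&(X[...,2]>3)&(abs(X[...,0]-480)<60)&(abs(X[...,1]-22)<60); e=X[m]; print(len(e),e.mean(0)); v=hub-e.mean(0)[:2]; print("yaw",np.degrees(np.arctan2(v[1],v[0])))
```

```text
t 3.1 p [531.4  45.2 193.6] F [-0.6  0.6  0.4] w 93.0
[[ 0.81   0.585  0.021]
 [ 0.585 -0.811  0.005]
 [ 0.02   0.008 -1.   ]]
2418 [524.38350937  61.15693714  40.45035468]
((523.8593139648438, 60.58208465576172), (48.428321838378906, 40.04991149902344), 39.66521072387695)
1320 [478.47548989  22.98513629   9.65740559]
yaw 39.639090664509936
```

View pics/w1.png

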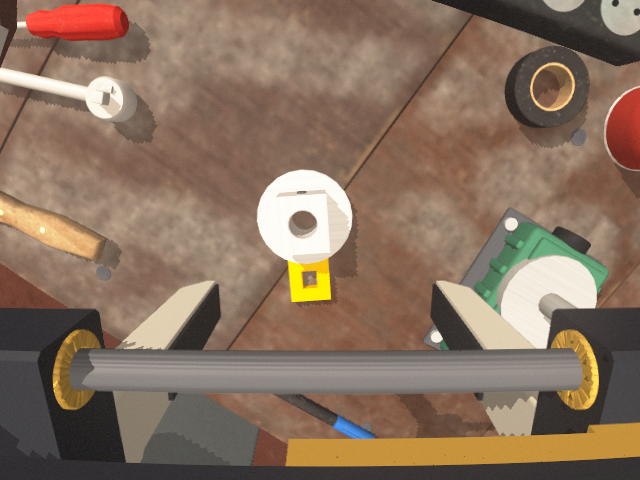

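```bash
cat >> h.py <<'E'
from scipy.spatial.transform import Rotation as Ro
def plan(p,yaw):
    "tool-axes turn (deg) and shift (cm) to TCP p, tool x at yaw (deg), z down"
    s=state(); R=np.array(s["eef_rot"]); a=np.radians(yaw); c,q=np.cos(a),np.sin(a)
    T=np.array([[c,q,0],[q,-c,0],[0,0,-1]])
    print("turn",np.round(Ro.from_matrix(R.T@T).as_rotvec(degrees=True),2),"shift now",np.round(R.T@(np.array(p)-s["ee_pos"])/10,3),"shift after turn",np.round(T.T@(np.array(p)-s["ee_pos"])/10,3))
E
python3 -c "
from h import *
plan([523.9,60.6,60],39.65)"
```

```text
t 3.15 p [527.1  45.6 187.7] F [-2.2  0.4 -3.1] w 92.9
[[ 0.813  0.583  0.008]
 [ 0.583 -0.813  0.003]
 [ 0.009  0.002 -1.   ]]
turn [ 0.13 -0.49 -4.  ] shift now [ 0.503 -1.426 12.777] shift after turn [ 0.709 -1.354 12.775]
```

Emit:
move_arm:
  deltas:
    - [[0.1, -0.5, -4], [0.5, -1.4, 2], 0]
    - [[0, 0, 0], [0, 0, 3], 0]
    - [[0, 0, 0], [0, 0, 3], 0]
    - [[0, 0, 0], [0, 0, 2.5], 0]
    - [[0, 0, 0], [0, 0, 1.5], 0]
    - [[0, 0, 0], [0, 0, 0], 0]
    - [[0, 0, 0], [0, 0, 0], 0]
    - [[0, 0, 0], [0, 0, 0], 0]
    - [[0, 0, 0], [0, 0, 0], 0]
    - [[0, 0, 0], [0, 0, 0], 0]

```text
clock: 4.4
ee_pos: [528.9, 62.7, 71.3]
eef_rot: [[0.757, 0.653, 0.011], [0.653, -0.757, 0.003], [0.01, 0.004, -1.0]]
ft_force: [-0.6, 0.6, 0.6]
width: 92.7
```

```bash
python3 -c "
from h import *
plan([523.9,60.6,14],39.65)"
```

```text
t 4.4 p [528.9  62.7  71.3] F [-0.6  0.6  0.6] w 92.7
[[ 0.757  0.653  0.011]
 [ 0.653 -0.757  0.003]
 [ 0.01   0.004 -1.   ]]
turn [ 0.24 -0.58  1.11] shift now [-0.576 -0.196  5.723] shift after turn [-0.522 -0.161  5.73 ]
```

Emit:
move_arm:
  deltas:
    - [[0.2, -0.6, 1.1], [-0.6, -0.2, 1], 0]
    - [[0, 0, 0], [0, 0, 1.5], 0]
    - [[0, 0, 0], [0, 0, 1.5], 0]
    - [[0, 0, 0], [0, 0, 1.2], 0]
    - [[0, 0, 0], [0, 0, 0.4], 0]
    - [[0, 0, 0], [0, 0, 0], 0]
    - [[0, 0, 0], [0, 0, 0], 0]
    - [[0, 0, 0], [0, 0, 0], 0]
    - [[0, 0, 0], [0, 0, 0], 0]
    - [[0, 0, 0], [0, 0, 0], 0]

```text
clock: 5.65
ee_pos: [522.9, 60.1, 11.2]
eef_rot: [[0.771, 0.637, -0.0], [0.637, -0.771, -0.001], [-0.001, 0.001, -1.0]]
ft_force: [0.2, 0.6, 0.0]
width: 93.0
```

```bash
python3 -c "
from h import *
plan([523.9,60.6,14],39.65)"
```

```text
t 5.65 p [522.9  60.1  11.2] F [0.2 0.6 0. ] w 93.0
[[ 0.771  0.637 -0.   ]
 [ 0.637 -0.771 -0.001]
 [-0.001  0.001 -1.   ]]
turn [ 0.04  0.06 -0.06] shift now [ 0.113  0.024 -0.279] shift after turn [ 0.113  0.024 -0.279]
```

Emit:
move_arm:
  deltas:
    - [[0, 0, 0], [0.1, 0, -0.3], 0]
    - [[0, 0, 0], [0, 0, 0], 0.5]
    - [[0, 0, 0], [0, 0, 0], 1]
    - [[0, 0, 0], [0, 0, 0], 1]
    - [[0, 0, 0], [0, 0, 0], 1]
    - [[0, 0, 0], [0, 0, 0], 1]
    - [[0, 0, 0], [0, 0, 0], 1]
    - [[0, 0, 0], [0, 0, 0], 1]
    - [[0, 0, 0], [0, 0, 0], 1]
    - [[0, 0, 0], [0, 0, 0], 1]
  newtons: 45

```text
clock: 6.9
ee_pos: [523.8, 60.8, 14.6]
eef_rot: [[0.771, 0.637, -0.0], [0.637, -0.771, -0.001], [-0.001, 0.001, -1.0]]
ft_force: [-0.5, -0.5, -0.4]
width: 39.9
```

```bash
python3 -c "
from h import *
plan([523.9,60.6,14],39.65)"
```

```text
t 6.9 p [523.8  60.8  14.6] F [-0.5 -0.5 -0.4] w 39.9
[[ 0.771  0.637 -0.   ]
 [ 0.637 -0.771 -0.001]
 [-0.001  0.001 -1.   ]]
turn [ 0.04  0.04 -0.07] shift now [-0.003  0.018  0.057] shift after turn [-0.003  0.018  0.057]
```

Emit:
move_arm:
  deltas:
    - [[0, 0, 0], [0, 0, -1], 1]
    - [[0, 0, 0], [0, 0, -3], 1]
    - [[0, 0, 0], [0, 0, -4], 1]
    - [[0, 0, 0], [0, 0, -4], 1]
    - [[0, 0, 0], [-1, 3, -2.5], 1]
    - [[0, 0, 0], [-1, 3, -1], 1]
    - [[0, 0, 9], [-1, 3, 0], 1]
    - [[0, 0, 9], [0, 0, 0], 1]
    - [[0, 0, 9], [0, 0, 0], 1]
    - [[0, 0, 4], [0, 0, 0], 1]

```text
clock: 8.15
ee_pos: [552.1, -28.6, 174.0]
eef_rot: [[0.991, 0.132, -0.013], [0.132, -0.991, 0.0], [-0.013, -0.002, -1.0]]
ft_force: [-0.8, -0.3, -4.1]
width: 39.9
```

Run:
```python
from h import *
import time
s=state(); d=get_image("wrist"); cv2.imwrite("pics/w2.png",d["image"]); X=cloud(d); np.save("w2.npy",X)
def reg(x0,x1,y0,y1,z0,z1): return (X[...,0]>x0)&(X[...,0]<x1)&(X[...,1]>y0)&(X[...,1]<y1)&(X[...,2]>z0)&(X[...,2]<z1)
for n,m in (("shafttop",reg(560,620,-175,-115,92,100)),("shaft",reg(560,620,-175,-115,56,100)),("pin",reg(515,555,-175,-125,55,74)),("pintop",reg(515,555,-175,-125,67,74))):
    p=X[m]; 
    if len(p): print(n,len(p),p.mean(0).round(1),p.min(0).round(1),p.max(0).round(1))
```

```text
t 8.15 p [552.1 -28.6 174. ] F [-0.8 -0.3 -4.1] w 39.9
[[ 0.991  0.132 -0.013]
 [ 0.132 -0.991  0.   ]
 [-0.013 -0.002 -1.   ]]
shafttop 613 [ 591.8 -141.6   95.9] [ 582.1 -151.5   92. ] [ 600.5 -133.9   99.4]
shaft 1341 [ 592.4 -139.    85.4] [ 581.6 -151.7   56.1] [ 600.9 -133.3   99.4]
pin 220 [ 535.9 -148.6   64.9] [ 530.  -154.7   55.1] [ 539.3 -145.2   72.6]
pintop 89 [ 535.4 -149.8   69.2] [ 531.3 -154.7   67. ] [ 539.3 -145.6   72.6]
```

View pics/w2.png

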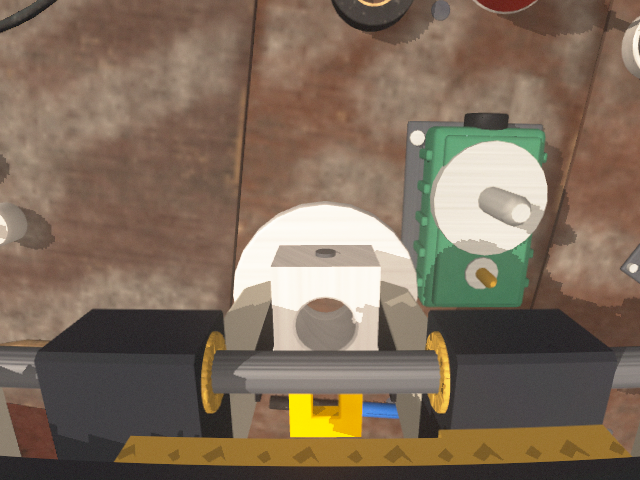

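Run:
```python
from h import *
from scipy.optimize import least_squares
s=state(); R=np.array(s["eef_rot"]); X=np.load("w2.npy"); im=cv2.imread("pics/w2.png"); hsv=cv2.cvtColor(im,cv2.COLOR_BGR2HSV)
L=(X-np.array([552.1,-28.6,174.0]))@R   # tool frame
v,u=np.mgrid[:480,:640]
w=(hsv[...,1]<60)&(hsv[...,2]>110)
m=w&(u>225)&(u<425)&(v>195)&(v<350)
print("L z at hub",L[285,290],L[256,325],"disc",L[225,325])
h=m&(abs(L[...,2]+26)<4)&(u>265)&(u<385); p=L[h]; print("hubtop",len(p),p.min(0).round(1),p.max(0).round(1))
def circ(p,r=42):
    f=lambda c:np.hypot(p[:,0]-c[0],p[:,1]-c[1])-r
    return least_squares(f,p.mean(0),loss='soft_l1').x
def edge(mask,fr,lab):
    mm=cv2.morphologyEx(mask.astype(np.uint8),cv2.MORPH_OPEN,np.ones((3,3)))
    n,l,st,_=cv2.connectedComponentsWithStats(mm); k=1+st[1:,4].argmax()
    c=max(cv2.findContours((l==k).astype(np.uint8),cv2.RETR_EXTERNAL,cv2.CHAIN_APPROX_NONE)[0],key=len)[:,0]
    P=fr[c[:,1],c[:,0]][:,:2]; P=P[~np.isnan(P[:,0])]; h=cv2.convexHull(P.astype(np.float32))[:,0]; print(lab,len(P),circ(P).round(2),"enclosing",cv2.minEnclosingCircle(h))
edge(w&(abs(X[...,2]-50)<4)&(abs(X[...,0]-591)<50)&(abs(X[...,1]+143)<50),X,"seat wrist")
T=np.load("top0.npy"); it=cv2.imread("pics/top0.png"); ht=cv2.cvtColor(it,cv2.COLOR_BGR2HSV); wt=(ht[...,1]<70)&(ht[...,2]>110)
edge(wt&(abs(T[...,2]-50)<5)&(abs(T[...,0]-591)<50)&(abs(T[...,1]+143)<50),T,"seat top")
d=m&(abs(L[...,2]-4)<4)&(v<270); 
q=np.argwhere(d); # top arc of disc
arc=[]
for c in range(240,412,4):
    r=q[q[:,1]==c,0]
    if len(r): arc.append(L[r.min()+0,c,:2])
arc=np.array(arc); print("disc held centre(tool)",len(arc),circ(arc).round(2))
```

```text
t 8.2 p [552.  -28.4 173.8] F [-0.6  0.7 -3.2] w 39.5
[[ 0.991  0.131 -0.014]
 [ 0.131 -0.991  0.   ]
 [-0.013 -0.002 -1.   ]]
L z at hub [ 16.57863243 -13.09164758 -24.72171163] [ 24.65161978  -0.13748439 -14.38349549] disc [32.74079001 -0.14382831  4.74799331]
hubtop 6983 [-11.2 -22.5 -29.6] [ 25.1  22.3 -22. ]
seat wrist 337 [ 591.02 -143.46] enclosing ((590.354248046875, -144.35202026367188), 43.20805740356445)
seat top 170 [ 591.46 -144.18] enclosing ((587.6763916015625, -144.89361572265625), 48.87624740600586)
disc held centre(tool) 43 [ 0.02 -0.04]
```

Run:
```python
from h import *
for f,i in(("top0.npy","top0.png"),("w2.npy","w2.png")):
    X=np.load(f); im=cv2.imread("pics/"+i); h=cv2.cvtColor(im,cv2.COLOR_BGR2HSV)
    n=(abs(X[...,0]-571)<110)&(abs(X[...,1]+146)<90)
    g=n&(h[...,0]>55)&(h[...,0]<90)&(h[...,1]>90)&(X[...,2]>38)&(X[...,2]<55)
    g=cv2.morphologyEx(g.astype(np.uint8),cv2.MORPH_OPEN,np.ones((3,3)))>0
    print(f,"green",g.sum(),cv2.minAreaRect(X[g][:,:2].astype(np.float32)))
    for z0,z1 in((66,69),(69,71),(70.5,74)):
        p=X[n&(X[...,0]<550)&(X[...,2]>z0)&(X[...,2]<z1)]
        if len(p): print(z0,len(p),np.median(p,0).round(1),p.mean(0).round(1))
    for z0,z1 in((89,92),(92,95),(95.5,100)):
        p=X[n&(X[...,0]>550)&(X[...,2]>z0)&(X[...,2]<z1)]
        if len(p): print(z0,len(p),np.median(p,0).round(1),p.mean(0).round(1))
plan([591.2,-143.5,165],7.6)
```

```text
top0.npy green 991 ((571.5296020507812, -146.4432373046875), (136.7781524658203, 79.52457427978516), 7.600010871887207)
66 8 [ 534.6 -149.5   67. ] [ 535.5 -150.2   67.5]
69 6 [ 535.  -151.3   70.4] [ 535.3 -151.6   70.4]
70.5 4 [ 536.7 -151.3   71.2] [ 536.7 -150.8   71.2]
89 20 [ 591.7 -142.3   90.9] [ 591.5 -142.8   91. ]
92 23 [ 590.1 -143.2   94. ] [ 591.5 -143.5   94. ]
95.5 39 [ 591.5 -143.2   97.6] [ 591.8 -143.7   97.5]
w2.npy green 4587 ((571.464111328125, -145.4675750732422), (138.5730743408203, 80.8975830078125), 6.957964897155762)
66 69 [ 536.1 -148.5   67.3] [ 535.6 -149.    67.3]
69 43 [ 535.1 -150.5   70.1] [ 535.3 -150.3   70.1]
70.5 20 [ 535.  -150.1   70.9] [ 535.2 -150.3   71. ]
89 133 [ 593.8 -137.4   90.9] [ 592.7 -139.1   90.8]
92 191 [ 593.5 -138.1   93.4] [ 592.4 -139.7   93.4]
95.5 380 [ 591.5 -142.6   97.3] [ 591.4 -142.7   97.3]
t 8.2 p [552.  -28.4 173.8] F [-0.6  0.7 -3.2] w 39.5
[[ 0.991  0.131 -0.014]
 [ 0.131 -0.991  0.   ]
 [-0.013 -0.002 -1.   ]]
turn [-0.13  0.77 -0.07] shift now [ 2.393 11.928  0.824] shift after turn [ 2.368 11.929  0.882]
```

Emit:
move_arm:
  deltas:
    - [[-0.1, 0.8, 0.1], [0.3, 1.5, 0], 1]
    - [[0, 0, 0], [0.5, 2.5, 0], 1]
    - [[0, 0, 0], [0.6, 3, 0], 1]
    - [[0, 0, 0], [0.6, 3, 0.3], 1]
    - [[0, 0, 0], [0.4, 1.9, 0.3], 1]
    - [[0, 0, 0], [0, 0, 0.3], 1]
    - [[0, 0, 0], [0, 0, 0], 1]
    - [[0, 0, 0], [0, 0, 0], 1]
    - [[0, 0, 0], [0, 0, 0], 1]
    - [[0, 0, 0], [0, 0, 0], 1]

```text
clock: 9.45
ee_pos: [589.6, -148.0, 163.9]
eef_rot: [[0.991, 0.137, -0.001], [0.137, -0.991, 0.002], [-0.001, -0.002, -1.0]]
ft_force: [-0.9, -0.1, -3.6]
width: 39.9
```

```bash
python3 -c "
from h import *
plan([591.4,-143.2,118],7.4)"
```

```text
t 9.45 p [ 589.6 -148.   163.9] F [-0.9 -0.1 -3.6] w 39.9
[[ 0.991  0.137 -0.001]
 [ 0.137 -0.991  0.002]
 [-0.001 -0.002 -1.   ]]
turn [-0.12  0.03  0.48] shift now [ 0.245 -0.438  4.594] shift after turn [ 0.238 -0.449  4.593]
```

Emit:
move_arm:
  deltas:
    - [[-0.1, 0, 0.5], [0.2, -0.4, 1], 1]
    - [[0, 0, 0], [0, 0, 1.5], 1]
    - [[0, 0, 0], [0, 0, 1.5], 1]
    - [[0, 0, 0], [0, 0, 0.4], 1]
    - [[0, 0, 0], [0, 0, 0], 1]
    - [[0, 0, 0], [0, 0, 0], 1]
    - [[0, 0, 0], [0, 0, 0], 1]
    - [[0, 0, 0], [0, 0, 0], 1]
    - [[0, 0, 0], [0, 0, 0], 1]
    - [[0, 0, 0], [0, 0, 0], 1]

```text
clock: 10.7
ee_pos: [591.5, -142.9, 117.0]
eef_rot: [[0.992, 0.129, 0.0], [0.129, -0.992, 0.0], [0.0, -0.0, -1.0]]
ft_force: [-0.1, -0.4, -3.1]
width: 39.6
```

Run:
```python
from h import *
plan([591.4,-143.2,98],7.4)
d=get_image("wrist"); e=get_image("side")
cv2.imwrite("pics/c3.png",np.hstack([cv2.resize(d["image"][200:480,180:480],(400,373)),cv2.resize(e["image"][210:330,265:394],(400,373))]))
```

```text
t 10.7 p [ 591.5 -142.9  117. ] F [-0.1 -0.4 -3.1] w 39.6
[[ 0.992  0.129  0.   ]
 [ 0.129 -0.992  0.   ]
 [ 0.    -0.    -1.   ]]
turn [-0.01 -0.    0.01] shift now [-0.017  0.028  1.901] shift after turn [-0.017  0.028  1.901]
```

View pics/c3.png

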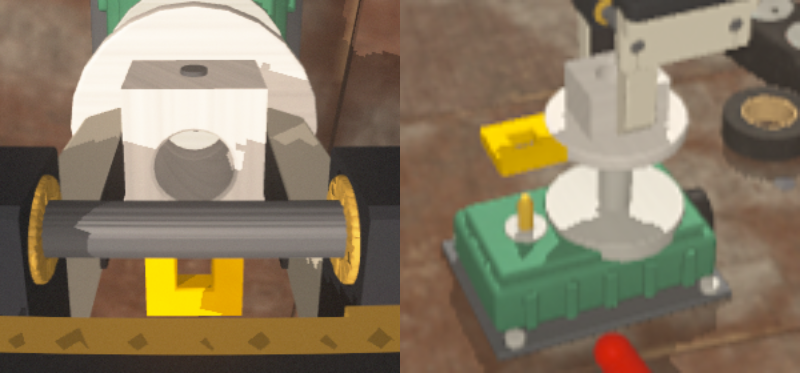

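Emit:
move_arm:
  deltas:
    - [[0, 0, 0], [0, 0, 0.5], 1]
    - [[0, 0, 0], [0, 0, 0.5], 1]
    - [[0, 0, 0], [0, 0, 0.5], 1]
    - [[0, 0, 0], [0, 0, 0.5], 1]
    - [[0, 0, 0], [0, 0, 0.4], 1]
    - [[0, 0, 0], [0, 0, 0], 1]
    - [[0, 0, 0], [0, 0, 0], 1]
    - [[0, 0, 0], [0, 0, 0], 1]
    - [[0, 0, 0], [0, 0, 0], 1]
    - [[0, 0, 0], [0, 0, 0], 1]

```text
clock: 12.05
ee_pos: [591.6, -142.9, 91.1]
eef_rot: [[0.992, 0.129, -0.0], [0.129, -0.992, 0.0], [-0.0, -0.0, -1.0]]
ft_force: [-0.3, -0.1, -3.7]
width: 40.1
```

```bash
python3 -c "
from h import *
s=state();print(s['wrist_torque'])
plan([591.4,-143.1,75],7.4)"
```

```text
t 12.05 p [ 591.6 -142.9   91.1] F [-0.3 -0.1 -3.7] w 40.1
[[ 0.992  0.129 -0.   ]
 [ 0.129 -0.992  0.   ]
 [-0.    -0.    -1.   ]]
[-0.05155451  0.14979731  0.01158623]
t 12.05 p [ 591.6 -142.9   91.1] F [-0.3 -0.1 -3.7] w 40.1
[[ 0.992  0.129 -0.   ]
 [ 0.129 -0.992  0.   ]
 [-0.    -0.    -1.   ]]
turn [-0.    0.01  0.01] shift now [-0.022  0.02   1.613] shift after turn [-0.022  0.02   1.613]
```

Emit:
move_arm:
  deltas:
    - [[0, 0, 0], [0, 0, 0.4], 1]
    - [[0, 0, 0], [0, 0, 0.4], 1]
    - [[0, 0, 0], [0, 0, 0.4], 1]
    - [[0, 0, 0], [0, 0, 0.4], 1]
    - [[0, 0, 0], [0, 0, 0.4], 1]
    - [[0, 0, 0], [0, 0, 0], 1]
    - [[0, 0, 0], [0, 0, 0], 1]
    - [[0, 0, 0], [0, 0, 0], 1]
    - [[0, 0, 0], [0, 0, 0], 1]
    - [[0, 0, 0], [0, 0, 0], 1]

```text
clock: 13.3
ee_pos: [591.7, -142.9, 69.7]
eef_rot: [[0.992, 0.129, 0.0], [0.129, -0.992, 0.0], [0.0, -0.0, -1.0]]
ft_force: [-0.3, -0.4, -3.7]
width: 39.4
```

Emit:
move_arm:
  deltas:
    - [[0, 0, 0], [0, 0, 0.25], 1]
    - [[0, 0, 0], [0, 0, 0.15], 1]
    - [[0, 0, 0], [0, 0, 0.1], 1]
    - [[0, 0, 0], [0, 0, 0], 1]
    - [[0, 0, 0], [0, 0, 0], 1]
    - [[0, 0, 0], [0, 0, 0], 1]
    - [[0, 0, 0], [0, 0, 0], 1]
    - [[0, 0, 0], [0, 0, 0], 1]
    - [[0, 0, 0], [0, 0, 0], 1]
    - [[0, 0, 0], [0, 0, 0], 1]

```text
clock: 14.55
ee_pos: [591.8, -142.9, 64.7]
eef_rot: [[0.992, 0.129, 0.0], [0.129, -0.992, 0.0], [0.0, 0.0, -1.0]]
ft_force: [-0.2, -0.3, -2.9]
width: 39.6
```

Emit:
move_arm:
  deltas:
    - [[0, 0, 0], [0, 0, 0.1], 1]
    - [[0, 0, 0], [0, 0, 0.1], 1]
    - [[0, 0, 0], [0, 0, 0], 1]
    - [[0, 0, 0], [0, 0, 0], 1]
    - [[0, 0, 0], [0, 0, 0], 1]
    - [[0, 0, 0], [0, 0, 0], 1]
    - [[0, 0, 0], [0, 0, 0], 1]
    - [[0, 0, 0], [0, 0, 0], 1]
    - [[0, 0, 0], [0, 0, 0], 1]
    - [[0, 0, 0], [0, 0, 0], 1]

```text
clock: 15.8
ee_pos: [591.9, -142.9, 64.6]
eef_rot: [[0.992, 0.129, 0.001], [0.129, -0.992, 0.001], [0.001, -0.001, -1.0]]
ft_force: [-1.3, 0.3, 1.7]
width: 40.0
```

Emit:
move_arm:
  deltas:
    - [[0, 0, 0], [0, 0, 0], 0.3]
    - [[0, 0, 0], [0, 0, 0], 0.2]
    - [[0, 0, 0], [0, 0, 0], 0.2]
    - [[0, 0, 0], [0, 0, 0], 0.2]
    - [[0, 0, 0], [0, 0, -1], 0.2]
    - [[0, 0, 0], [0, 0, -3], 0.2]
    - [[0, 0, 0], [0, 0, -4], 0.2]
    - [[0, 0, 0], [0, 0, -4], 0.2]
    - [[0, 0, 0], [-1, 0, -2], 0.2]
    - [[0, 0, 0], [-2, 0, 0], 0.2]

```text
clock: 17.05
ee_pos: [562.6, -148.1, 211.1]
eef_rot: [[0.992, 0.13, 0.006], [0.13, -0.992, -0.003], [0.005, 0.003, -1.0]]
ft_force: [-0.6, 0.5, 0.1]
width: 74.6
```

Run:
```python
from h import *
s=state(); d=get_image("wrist"); X=cloud(d); e=get_image("side"); S=cloud(e)
cv2.imwrite("pics/c4.png",np.hstack([cv2.resize(d["image"],(480,360)),cv2.resize(e["image"][230:410,265:425],(320,360))]))
w=lambda P,a,b,c,r=8:P[(np.hypot(P[...,0]-a,P[...,1]-b)<r)&(P[...,2]>c-12)&(P[...,2]<c+12)]
yaw=np.radians(7.4); C=np.array([np.cos(yaw),np.sin(yaw)]); N=np.array([-C[1],C[0]]); O=np.array([591.4,-143.2])
for n,P in(("wrist",X),("side",S)):
  for lab,off,z in(("disc+x",33*C,60),("disc+y",30*N,60),("disc-y",-30*N,60),("earend",-70*C,60),("hub +x",18*C,90)):
    q=w(P,*(O+off),z,5); print(n,lab,len(q),np.median(q,0).round(1) if len(q) else "")
# lever
for n,P in(("wrist",X),("side",S)):
  q=P[(abs(P[...,0]-560)<60)&(abs(P[...,1]+345)<45)&(P[...,2]>75)&(P[...,2]<150)]
  if len(q): print(n,len(q),q.mean(0).round(1),q.min(0).round(1),q.max(0).round(1))
```

```text
t 17.05 p [ 562.6 -148.1  211.1] F [-0.6  0.5  0.1] w 74.6
[[ 0.992  0.13   0.006]
 [ 0.13  -0.992 -0.003]
 [ 0.005  0.003 -1.   ]]
wrist disc+x 138 [ 624.2 -139.    60.5]
wrist disc+y 128 [ 587.6 -113.5   60.5]
wrist disc-y 130 [ 595.2 -173.    60.8]
wrist earend 113 [ 522.2 -152.2   59.8]
wrist hub +x 161 [ 609.2 -140.9   90.6]
side disc+x 4 [ 627.3 -139.8   59. ]
side disc+y 0 
side disc-y 14 [ 595.9 -173.1   58.3]
side earend 16 [ 522.  -152.3   58. ]
side hub +x 18 [ 608.8 -141.6   88.9]
wrist 959 [ 550. -340.  103.] [ 536.1 -353.2   75.4] [ 565.7 -330.1  124.8]
side 377 [ 542.7 -347.4  107.9] [ 525.2 -355.3   75.1] [ 564.7 -332.4  129.7]
```

View pics/c4.png

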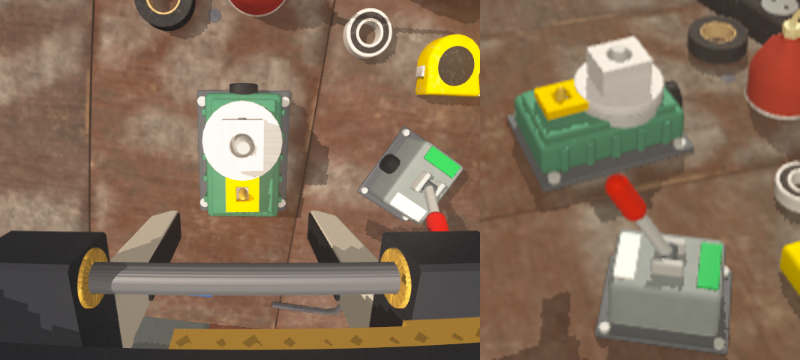

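Emit:
move_arm:
  deltas:
    - [[0, 0, 0], [-2.1, 4.1, 0], 0.5]
    - [[0, 0, 0], [-2.1, 4.1, 0], 1]
    - [[0, 0, 0], [-2.1, 4.1, 0], 1]
    - [[0, 0, 0], [-2, 4, 0], 1]
    - [[0, 0, 10.5], [0, 0, 0], 1]
    - [[0, 0, 10.5], [0, 0, 0], 1]
    - [[0, 0, 10.5], [0, 0, 0], 1]
    - [[0, 0, 0], [0, 0, 0], 1]
    - [[0, 0, 0], [0, 0, 0], 1]
    - [[0, 0, 0], [0, 0, 0], 1]

```text
clock: 18.4
ee_pos: [497.0, -322.1, 202.7]
eef_rot: [[0.913, -0.407, -0.007], [-0.407, -0.913, 0.007], [-0.01, -0.004, -1.0]]
ft_force: [-0.2, -0.7, 1.1]
width: 0.2
```

```bash
python3 -c "
from h import *
plan([503,-323.5,105],-24)
s=sense();print(np.round(s['joint_pos'],2))"
```

```text
t 18.4 p [ 497.  -322.1  202.7] F [-0.2 -0.7  1.1] w 0.2
[[ 0.913 -0.407 -0.007]
 [-0.407 -0.913  0.007]
 [-0.01  -0.004 -1.   ]]
turn [-0.2   0.54 -0.03] shift now [ 0.701 -0.085  9.766] shift after turn [ 0.608 -0.12   9.772]
[ 0.02  0.69  0.91  1.63 -0.59  1.13 -0.9 ]
```

Emit:
move_arm:
  deltas:
    - [[-0.2, 0.5, 0], [0, 0, 2.4], 1]
    - [[0, 0, 0], [0, 0, 3], 1]
    - [[0, 0, 0], [0, 0, 2.4], 1]
    - [[0, 0, 0], [0, 0, 1.6], 1]
    - [[0, 0, 0], [0, 0, 0], 1]
    - [[0, 0, 0], [0, 0, 0], 1]
    - [[0, 0, 0], [1, 0, 0], 1]
    - [[0, 0, 0], [1, 0, 0], 1]
    - [[0, 0, 0], [1, 0, 0], 1]
    - [[0, 0, 0], [1, 0, 0], 1]

```text
clock: 19.65
ee_pos: [538.5, -340.6, 110.9]
eef_rot: [[0.916, -0.4, 0.008], [-0.4, -0.916, -0.003], [0.008, -0.0, -1.0]]
ft_force: [-1.1, -0.3, -0.1]
width: 0.7
```

```bash
python3 -c "
from h import *
plan([571.5,-354,105],-24)"
```

```text
t 19.65 p [ 538.5 -340.6  110.9] F [-1.1 -0.3 -0.1] w 0.7
[[ 0.916 -0.4    0.008]
 [-0.4   -0.916 -0.003]
 [ 0.008 -0.    -1.   ]]
turn [-0.01 -0.48  0.39] shift now [ 3.554 -0.097  0.623] shift after turn [ 3.558 -0.121  0.594]
```

Emit:
move_arm:
  deltas:
    - [[0, -0.5, 0], [1, 0, 0], 1]
    - [[0, 0, 0], [1, 0, 0], 1]
    - [[0, 0, 0], [1, 0, 0], 1]
    - [[0, 0, 0], [1, 0, 0], 1]
    - [[0, 0, 0], [0, 0, 0], 1]
    - [[0, 0, 0], [0, 0, 0], 1]
    - [[0, 0, 0], [-2, 0, 0], 1]
    - [[0, 0, 0], [-3, 0, 0], 1]
    - [[0, 0, 0], [-3, 0, -4], 1]
    - [[0, 0, 0], [-1, 0, -4], 1]

```text
clock: 20.9
ee_pos: [491.9, -319.1, 188.7]
eef_rot: [[0.917, -0.4, -0.006], [-0.4, -0.917, 0.005], [-0.007, -0.002, -1.0]]
ft_force: [1.6, 0.2, 0.6]
width: 0.1
```

Run:
```python
from h import *
s=state(); e=get_image("side"); S=cloud(e); t=get_image("top"); T=cloud(t)
cv2.imwrite("pics/c5.png",np.hstack([cv2.resize(t["image"][160:340,180:500],(480,270)),cv2.resize(e["image"][230:410,265:425],(320,270))]))
for n,P in(("top",T),("side",S)):
  q=P[(abs(P[...,0]-590)<60)&(abs(P[...,1]+357)<45)&(P[...,2]>80)&(P[...,2]<135)]
  if len(q): print(n,len(q),q.mean(0).round(1),q.min(0).round(1),q.max(0).round(1))
```

```text
t 20.9 p [ 491.9 -319.1  188.7] F [1.6 0.2 0.6] w 0.1
[[ 0.917 -0.4   -0.006]
 [-0.4   -0.917  0.005]
 [-0.007 -0.002 -1.   ]]
top 25 [ 611.6 -365.7  125.8] [ 607.1 -372.6  115.6] [ 615.4 -360.2  130.8]
side 367 [ 596.5 -371.8  111. ] [ 578.4 -381.2   80.6] [ 615.2 -358.2  131.2]
```

View pics/c5.png

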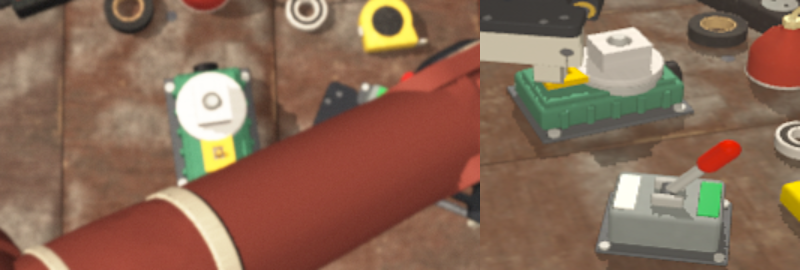

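```bash
python3 -c "
from cell import order
print(order.job_done())"
```

```text
the job is handed in; nothing more can be done
None
```

The cover plate is back on the drive and fully home, and the isolator lever is on its green side. I handed the job in at about 21 s of the 54 s allowed.

- **Cover:** I gripped it by its hub, lifted it over the shaft and lowered it with the ear over the pin. I met no resistance until it touched the seat, pressed it down with about 5 N, then released it. The wrist camera then put the disc and ear tops at 59.8–60.8 mm, against an expected 60, so it sits flat. The side camera read 58–59 mm at the points it could see. That is within its 2 mm calibration. The pin showed through the slot and the shaft through the bore.
- **Lever:** I pushed it over with the closed fingers, and it fell to its end stop. The cameras put its tip at about (612, -366, 126), which matches the on position.
- **Last check:** The robot was clear of everything, about 19 cm above the bench. The arm hid part of the final top view, so I confirmed the cover and lever mainly from the side camera. I did not measure the other items on the bench again. The gripper never came near them, and the ones still in view looked unmoved.

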